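# Seat the wide field lens on its three-point mount

### The job

The microscope's lamp house is open for service. Put the wide lens, the one with the broad flange, back on it, glass up, lowered between the three dark steel posts so that its flange lies level on all three brass rests and cannot rock, then let go; do not drop it. Leave the narrow lens and the eyepiece where they stand.

Things in the scene. Friction and masses are not known exactly. Their poses are not given: they have to be found in the camera images.
- wide_lens: The lens to seat: a flat round flange, 90 mm across and 8 mm thick, with a plain round barrel on it, 42 mm across and 34 mm tall (42 mm in all); the lens shows in the barrel's top, domed 2 mm higher. Take it by the barrel from above. Black, pale glass; loose on the bench, glass up. Origin: centre of underside, z up; yaw is immaterial. Mass 0.13 to 0.27 kg.
- narrow_lens: Bystander: a mounted lens like the wide one, same height (42 mm) and same 42 mm barrel, but its flange is only 60 mm across (8 mm thick). Black, pale glass; loose on the bench, glass up. Origin: centre of underside, z up; yaw is immaterial. Mass 0.13 kg.
- eyepiece: Bystander: a black microscope eyepiece standing upright, loose on the bench, 58 mm tall: a 30 mm bright metal tube below, a 40 mm black head from 28 mm up. Origin: centre of the underside, z up. 0.11 kg.
- lens_mount: Lamp house: white round block, 136 mm across, 40 mm tall, fixed on the bench. Origin: centre of underside, z up. On top, 120 degrees apart (first on +x): 3 brass rests 30 mm from the centre, tops 52 mm above the bench, on which the flange lies; outside them, 56 mm out, 3 dark steel posts 12 mm thick, coned from 52 to 58 mm height (2 mm below the seated flange's top). A centred flange clears each post by 5 mm.
Things that resemble listed ones, but are neither listed nor needed, are in the scene too. Leave any green, pink or red look-alike of the wide_lens alone.

How it is judged:
At the end, for the whole second after the job is handed in: The wide lens rests still on the three brass rests: centre within 15 mm of the mount's, underside 50 to 53.5 mm above the bench, level within 0.02 rad (as it is when all three bear), its weight on the mount. Narrow lens and eyepiece upright, within 30 mm of where they began (horizontal distance between wide_lens and lens_mount below 0.015 m and z of wide_lens in the frame of lens_mount between 0.05 and 0.0535 m and angle between wide_lens's own z axis and vertical below 0.02 rad and contact force between wide_lens and lens_mount above 0.5 N and linear speed of wide_lens below 0.02 m/s and angular speed of wide_lens below 0.1 rad/s and distance of each of narrow_lens, eyepiece from where it was at the start of the episode below 0.03 m and angle between each of narrow_lens, eyepiece's own z axis and vertical below 0.3 rad); the robot touches nothing.
It fails at once if the wide lens is dropped (falls freely faster than 0.6 m/s, from about 20 mm or more) (linear speed of wide_lens above 0.6 m/s and contact force between anything else and wide_lens below 0.05 N).
It fails at once if the narrow lens or the eyepiece is shifted by more than 30 mm or knocked over (distance of any of narrow_lens, eyepiece from where it was at the start of the episode above 0.03 m or angle between any of narrow_lens, eyepiece's own z axis and vertical above 0.3 rad).
It also fails if it takes over 32 s, if anything falls off the work surface, if the arm or the gripper's body presses on something with over 40 N, if the wrist force passes 120 N, or if a joint passes its speed limit or range.

### The arm

A 7-joint arm with a two-finger parallel gripper is mounted at the origin on the work surface. World frame = base frame: x ahead of the robot, y to its left, z up, the work surface at z = 0. Lengths are in m, angles in rad, forces in N, time in s.
With the tool pointing down it reaches from about 0.35 to 0.9 m from the base axis. Payload 7.2 kg.
Tool frame: the origin (TCP) lies on the centre line of the jaws, within the pads' length; the fingertips stand 19 mm ahead of it and the grasp point (between the pads) is the TCP (env.finger_overhang is the distance from the TCP to the fingertips, in m); z points along the fingers, y is the direction in which the jaws open and shut (so a half turn about z gives the same grasp; the last joint's range is limited). The gripper opens to 88 mm and grips with 3 to 60 N. Pads are 20 mm wide; open, the fingers measure 115 mm over their backs; the gripper's body (75 mm by 178 mm) begins 61 mm behind the grasp point.
Start: joints at [1.062, 0.411, -0.013, 1.596, 0.006, 1.134, -0.082], TCP at [0.267, -0.565, 0.242] pointing down, gripper open.
Joint ranges: [-2.95, 2.95], [-0.29, 1.99], [-1.47, 1.44], [0.14, 2.54], [-1.03, 4.17], [0.13, 1.85], [-2.86, 2.86]. Speed limits (rad/s): [2.39, 2.39, 3.01, 3.01, 3.14, 3.14, 3.14].

### API

Orientations are given as a rotation vector (axis times angle).
In Python, from workcell import env gives the robot as it stands. Calls block until the motion is done:
- env.move_pose(position, orientation): joint-space move of the TCP to a pose.
- env.servo_line(position, attitude=None, max_speed=0.15, force_limit=None): straight line of the TCP; attitude=None keeps the orientation; max_speed is the mean speed in m/s. With force_limit (N) it stops when the force on the tool has changed by that much, and returns True; else False.
- env.set_joints(angles): joint-space move.
- env.command_gripper(opening, effort=None): opening from 0.0 (shut) to 1.0 (fully open); effort is the grip in N (None keeps the last); returns when the fingers have stopped.
- env.wait(seconds).
- env.inverse_kinematics(position, orientation): joint angles nearest the present ones, or None.
- env.state(): the state.
- env.grab_frame(name): name is "scene" or "top"; returns (picture, depth): 400x640x3 uint8, red, green, blue; 400x640 float32, m along the optical axis (not along the pixel's ray), 0 where there is no reading.
- env.camera_params(name): a dict with "vfov" (degrees; the focal length in pixels is half the picture's height over the tangent of half this angle, whatever the lens; pixels are square), "cx", "cy" (the principal point, pixels), "D" ([k1, k2, p1, p2, k3] as OpenCV has them; the pictures are not rectified), "world_to_cam" (4x4, takes a point from world to camera coordinates). Camera axes: x right, y up, looking along -z (the intrinsics and any distortion apply to the point x, -y, -z); pixel columns grow to the right and rows downward; lengths in m; the calibration is good to about 2 mm. A picture is of the moment at which its call begins. camera_params takes no time and is no camera call.
A pose or a line that the arm cannot do raises env.MotionError and nothing moves.
- env.sign_off(): hands the job in, once; it reports no verdict.
The state is a dict: "clock": time; "joint_positions": joint angles; "joint_vel": joint speeds; "tau": joint torques, N m; "eef_pos": TCP position; "eef_rot": TCP orientation; "wrist_force": force on the tool from outside, world axes, zero at the start; "ft_torque": the same for the moment, N m; "width": opening from 0.0 (shut) to 1.0 (fully open).
Only numpy, scipy, OpenCV 4.12 (cv2) and the standard library are available. Lean on these libraries where they do the work, as an engineer would, in place of code of your own. Each camera call takes 0.05 s, during which the arm holds its last target.

## Working session

There is one attempt and no reset: what is moved stays moved. The work goes in short steps, each a Python script; the robot and the scene stay as the last script left them, time stands still between calls to the robot, and variables do not carry over. Pictures are saved under pics/ and viewed, and the job is handed in when it is done.

```bash
mkdir -p pics
cat > h.py <<'E'
import numpy as np, cv2
from workcell import env
def cam(n):
    p=env.camera_params(n); f=200/np.tan(np.radians(p['vfov'])/2)
    return np.array([[f,0,p['cx']],[0,f,p['cy']],[0,0,1.]]),np.array(p['D'],float),np.array(p['world_to_cam'])
def ray(n,u,v):
    K,D,T=cam(n); x,y=cv2.undistortPoints(np.array([[[u,v]]],float),K,D)[0,0]
    R=T[:3,:3]; return -R.T@T[:3,3], R.T@np.array([x,-y,-1.])
def at_z(n,u,v,z):
    o,d=ray(n,u,v); return o+d*(z-o[2])/d[2]
def at_depth(n,u,v,dep):
    o,d=ray(n,u,v); return o+d*dep
def proj(n,P):
    K,D,T=cam(n); P=np.atleast_2d(P); c=P@T[:3,:3].T+T[:3,3]; c=c*[1,-1,-1]
    return cv2.projectPoints(c.reshape(-1,1,3),np.zeros(3),np.zeros(3),K,D)[0][:,0]
E
python3 - <<'E'
from h import *
for n in("scene","top"):
    a,d=env.grab_frame(n); cv2.imwrite(f'pics/{n}0.png',a[:,:,::-1]); np.save(f'{n}d.npy',d)
    p=env.camera_params(n); print(n,p['vfov'],p['cx'],p['cy'],p['D'],ray(n,320,200))
print(env.state())
E
```

```text
scene 42.820782539048786 330.81375405476683 196.0965364977355 [-0.09986677  0.          0.          0.          0.        ] (array([ 1.13438066, -0.46101945,  0.78932269]), array([-0.52694737,  0.45187642, -0.72016821]))
top 55.958204195614265 312.7941520741901 202.19691596662258 [-0.08985077  0.          0.          0.          0.        ] (array([0.4571736 , 0.03069647, 0.91961602]), array([ 0.18208489, -0.05157603, -0.9821331 ]))
{'clock': 0.1, 'joint_positions': array([ 1.06181123,  0.41180666, -0.01274969,  1.59693163,  0.00557416,
        1.1343179 , -0.08218284]), 'joint_vel': array([-0.00143363, -0.00099358, -0.00096741, -0.00192137,  0.0025995 ,
       -0.00092493, -0.00201215]), 'tau': array([ 3.07858747e-03, -5.89100432e+01,  6.44142162e-01, -2.91710919e+01,
       -5.37064613e-02,  1.44733823e-02,  1.26501882e-04]), 'eef_pos': array([ 0.2664698 , -0.56488025,  0.24091296]), 'eef_rot': array([-3.06423481e+00, -6.86589824e-01,  5.85636436e-04]), 'wrist_force': array([-0.16313123, -0.40003494, -0.81003889]), 'ft_torque': array([-0.04038166, -0.00388906, -0.05266636]), 'width': 0.9997906342940079}
```

View pics/scene0.png

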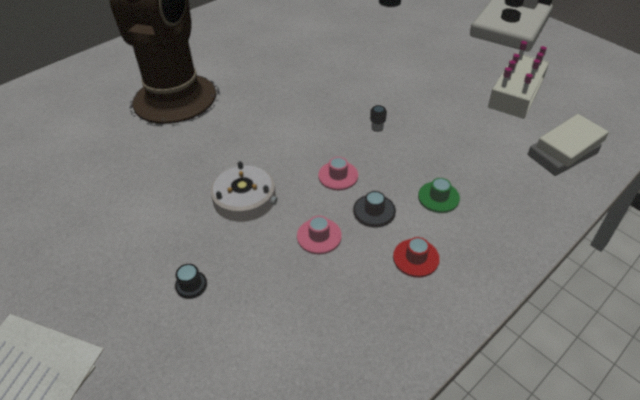

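View pics/top0.png

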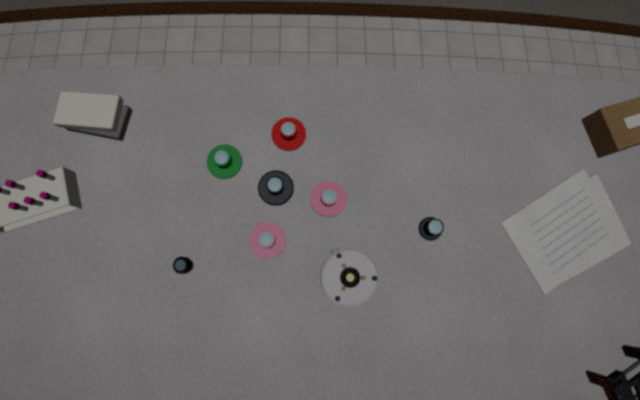

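Things that could pass for the wide lens, by their pixels in the top view:
- Black broad flange at (276,187).
- Narrow black lens at (431,228).
- Green look-alike at (224,161).
- Red look-alike at (288,133).
- Pink look-alikes at (328,198) and (267,240).
- Eyepiece at (182,265).

I choose the black one at (276,187), which is (375,207) in the scene view. Next I'll check it in close crops.

Run:
```python
import cv2,numpy as np
a=cv2.imread('pics/top0.png')
def c(x,y,w,h,s):return cv2.resize(np.clip(a[y:y+h,x:x+w].astype(float)*1.7,0,255).astype('uint8'),None,fx=s,fy=s,interpolation=cv2.INTER_CUBIC)
cv2.imwrite('pics/c1.png',np.hstack([c(240,150,70,80,6),c(310,240,60,80,6)]))
```

```text
(no output)
```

View pics/c1.png

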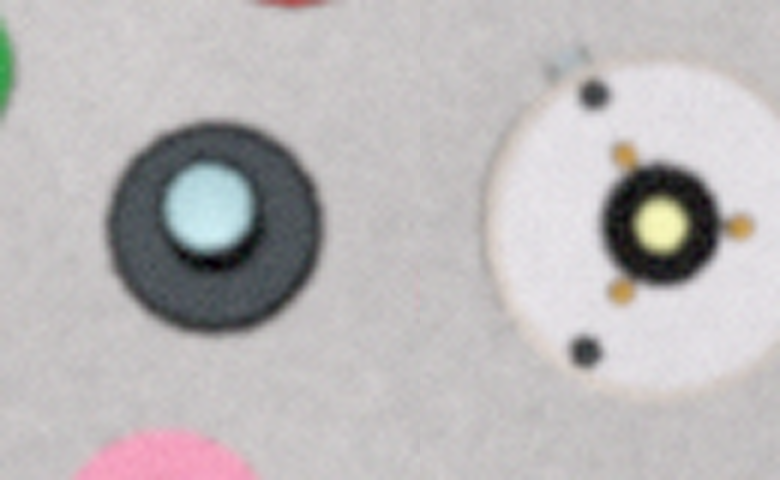

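Run:
```python
import cv2,numpy as np
a=cv2.imread('pics/scene0.png')
def c(x,y,w,h,s):return cv2.resize(np.clip(a[y:y+h,x:x+w].astype(float)*1.7,0,255).astype('uint8'),None,fx=s,fy=s,interpolation=cv2.INTER_CUBIC)
cv2.imwrite('pics/c2.png',np.hstack([c(345,180,60,60,6),c(205,155,75,60,6)]))
```

```text
(no output)
```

View pics/c2.png

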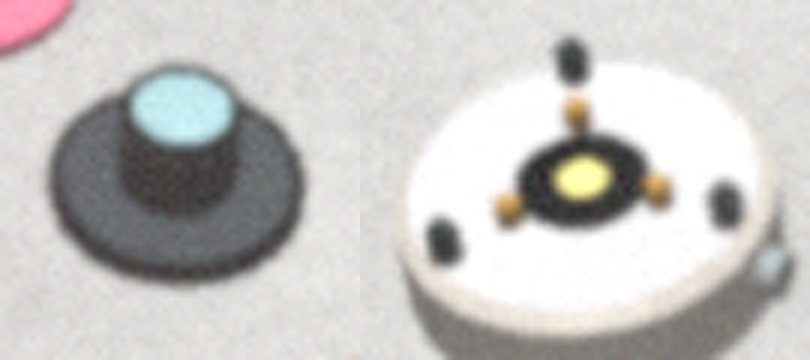

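Run:
```python
from h import *
o=.42
print('flange',at_z('top',275.83-o,187.8-o,.006),'glass',at_z('top',274.8-o,184.7-o,.043))
print('glass scene',at_z('scene',375.3-o,197.8-o,.043))
P=[at_z('top',u-o,v-o,.052) for u,v in((344.2,265.8),(363.3,278),(343.7,288.7))]
print(P,'mean',np.mean(P,0))
Q=[at_z('top',u-o,v-o,.057) for u,v in((339,255.8),(337.7,298.7),(374.8,278.2))]
print(Q,'mean',np.mean(Q,0))
S=[at_z('scene',205+(u-360)/6-o,155+v/6-o,.051) for u,v in((576,108),(509,205),(657,187))]
print('scene',S,np.mean(S,0))
print([np.linalg.norm(p-np.mean(P,0)) for p in P],[np.linalg.norm(p-np.mean(Q,0)) for p in Q])
d=np.load('topd.npy')
for u,v in((274,184),(284,197),(262,187),(325,278),(367,255)): print(u,v,at_depth('top',u,v,d[v,u]))
for n,z,u in(('narrow',.04,(435,227)),('eye',.058,(181,265)),('pink',.04,(329,197)),('pink2',.04,(267,240)),('red',.04,(289,129)),('green',.04,(222,157))): print(n,at_z('top',*u,z))
```

```text
flange [0.65793294 0.09317972 0.006     ] glass [0.65734808 0.09322255 0.043     ]
glass scene [0.65933472 0.09403078 0.043     ]
[array([ 0.46617834, -0.06854369,  0.052     ]), array([ 0.4383423 , -0.11196763,  0.052     ]), array([ 0.41465695, -0.06670145,  0.052     ])] mean [ 0.43972587 -0.08240426  0.052     ]
[array([ 0.48877962, -0.05638081,  0.057     ]), array([ 0.39286015, -0.05232896,  0.057     ]), array([ 0.43778838, -0.13749901,  0.057     ])] mean [ 0.43980938 -0.08206959  0.057     ]
scene [array([ 0.4180417 , -0.06725751,  0.051     ]), array([ 0.44220633, -0.11294631,  0.051     ]), array([ 0.47017855, -0.07021681,  0.051     ])] [ 0.44347553 -0.08347354  0.051     ]
[np.float64(0.02986383906184965), np.float64(0.029595732013796183), np.float64(0.029580885818934418)] [np.float64(0.055299166520006014), np.float64(0.055576397701506054), np.float64(0.05546625062773176)]
274 184 [0.65807308 0.0941527  0.04280189]
284 197 [0.63345102 0.07155348 0.00746418]
262 187 [0.65840037 0.12623559 0.0076066 ]
325 278 [ 0.43759462 -0.02619216  0.03845326]
367 255 [ 0.49029107 -0.12591374  0.03349068]
narrow [ 0.55559772 -0.29123871  0.04      ]
eye [0.46607815 0.30108095 0.058     ]
pink [ 0.62761428 -0.03702561  0.04      ]
pink2 [0.52503181 0.1085579  0.04      ]
red [0.79796305 0.05997451 0.04      ]
green [0.72533551 0.2216193  0.04      ]
```

The two views agree within 4 mm. The rests measure 30 mm and the posts 55.5 mm from the mount's centre, and the flange height also fits. I'm going in for the grasp.

Run:
```python
from h import *
q0=env.state()['joint_positions']
for a in (0,np.pi/2,np.pi/4,-np.pi/4):
    o=np.pi*np.array([np.cos(a),np.sin(a),0])
    for p in((.658,.0935,.15),(.658,.0935,.031),(.44,-.0823,.083)): 
        q=env.inverse_kinematics(p,o); print(round(a,2),None if q is None else np.round(q,2))
```

```text
0 [ 0.02  0.59 -0.35  1.57  0.22  1.03 -1.96]
0 [-0.05  0.72 -0.24  1.65  0.22  0.81 -1.96]
0 [ 0.3   0.35 -0.26  2.16  0.15  0.65 -1.64]
1.57 [ 0.33  0.72 -0.86  1.54  0.58  1.15  0.92]
1.57 [ 0.38  0.93 -0.95  1.61  0.84  1.06  0.74]
1.57 [ 0.64  0.42 -0.68  2.13  0.41  0.71  1.26]
0.79 [ 0.24  0.67 -0.71  1.55  0.47  1.1  -0.57]
0.79 [ 0.16  0.78 -0.57  1.63  0.51  0.89 -0.61]
0.79 [ 0.5   0.39 -0.51  2.14  0.29  0.68 -0.21]
-0.79 [ 0.49  0.92 -1.25  1.53  0.88  1.34  2.29]
-0.79 [ 0.49  1.11 -1.25  1.61  1.1   1.27  2.18]
-0.79 [-0.82  0.7   1.26  2.22 -0.9   0.9  -2.14]
```

Run:
```python
from h import *
a=np.pi/4;o=np.pi*np.array([np.cos(a),np.sin(a),0])
env.move_pose([.658,.0935,.12],o)
print(env.state()['clock'],env.state()['eef_pos'])
hit=env.servo_line([.658,.0935,.033],max_speed=.08,force_limit=8)
s=env.state();print(hit,s['clock'],s['eef_pos'],s['wrist_force'])
env.command_gripper(0.0,25)
s=env.state();print(s['clock'],s['eef_pos'],s['wrist_force'],s['width']*88)
env.servo_line([.658,.0935,.13],max_speed=.1)
s=env.state();print(s['clock'],s['eef_pos'],s['wrist_force'],s['width']*88)
for n in("scene","top"):
    a,d=env.grab_frame(n); cv2.imwrite(f'pics/{n}1.png',a[:,:,::-1])
```

```text
2.8333 [0.65830144 0.09198439 0.12005211]
False 4.0667 [0.6584349  0.0936898  0.03365545] [ 0.42051805 -0.39680593 -0.2861498 ]
4.8417 [0.65803748 0.09349464 0.03300578] [ 0.01233578 -0.22052279 -0.08482649] 41.623118771065194
5.9583 [0.65753781 0.09328191 0.12914512] [-1.04773689  0.46933748 -2.58262781] 41.65780486009832
```

View pics/scene1.png

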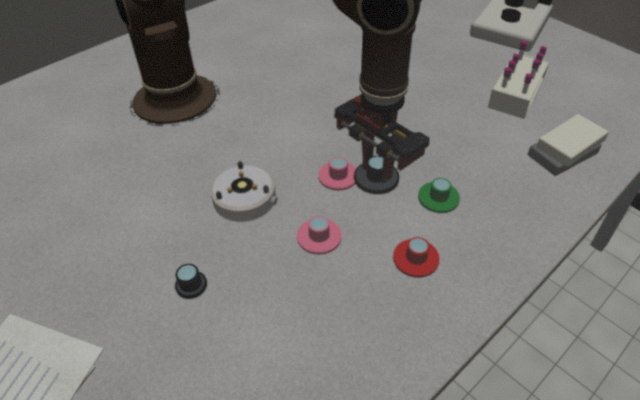

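The scene picture shows the wide lens held level by its barrel at (376,178), with a 41.7 mm opening and about 2.6 N of weight. Next I carry it over the mount and look again.

Run:
```python
from h import *
a=np.pi/4;o=np.pi*np.array([np.cos(a),np.sin(a),0])
env.servo_line([.441,-.083,.125],attitude=o,max_speed=.15)
env.servo_line([.441,-.083,.096],attitude=o,max_speed=.08)
env.wait(.3)
s=env.state();print(s['clock'],s['eef_pos'],s['eef_rot'],s['wrist_force'],s['width']*88)
for n in("scene","top"):
    a,d=env.grab_frame(n); cv2.imwrite(f'pics/{n}2.png',a[:,:,::-1])
    x,y=(205,145) if n=='scene' else (300,230)
    b=a[y:y+80,x:x+90,::-1].astype(float)*1.8
    cv2.imwrite(f'pics/{n}2c.png',cv2.resize(np.clip(b,0,255).astype('uint8'),None,fx=7,fy=7,interpolation=cv2.INTER_CUBIC))
```

```text
8.8917 [ 0.44118099 -0.08307181  0.0962991 ] [2.22119349e+00 2.22090252e+00 3.39776172e-04] [ 0.4467588  -0.91035364 -1.68724289] 41.88417545781533
```

View pics/scene2c.png

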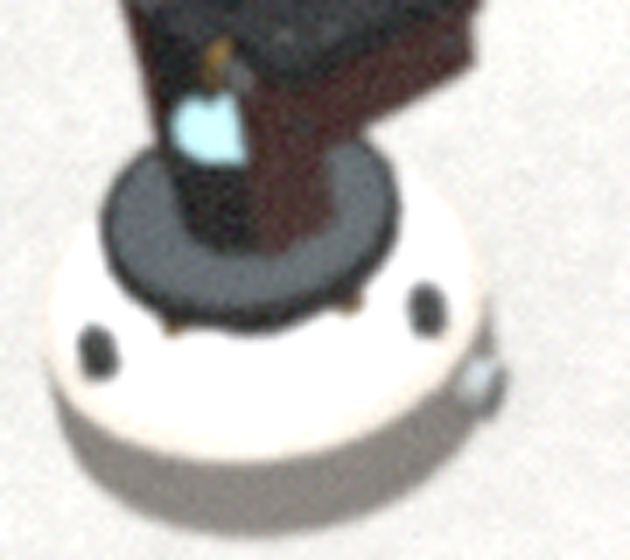

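View pics/top2c.png

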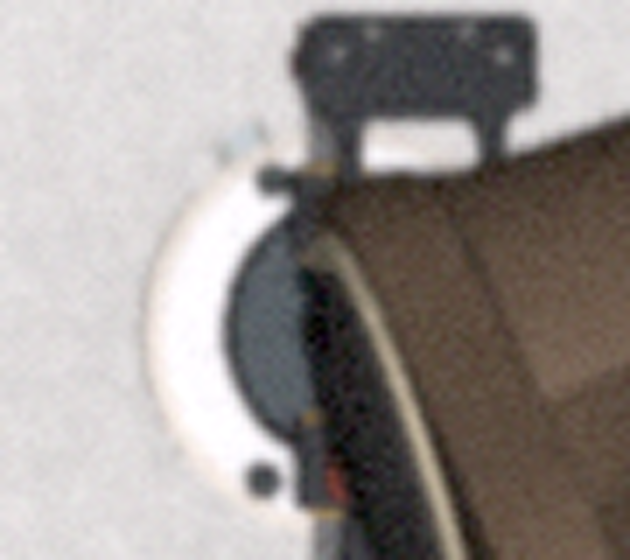

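In the scene crop the flange hangs above the mount, with posts at (98,352) and (428,308). I'll overlay model outlines of the flange on the crop to measure how well it is centred.

Run:
```python
from h import *
def circ(c,r,z):
    t=np.linspace(0,2*np.pi,90); return np.c_[c[0]+r*np.cos(t),c[1]+r*np.sin(t),0*t+z]
ims=[]
for n,(x,y) in(('scene',(205,145)),('top',(300,230))):
    im=cv2.imread(f'pics/{n}2c.png')
    def dr(P,col): 
        p=(proj(n,P)-[x,y]+.5)*7; cv2.polylines(im,[np.round(p).astype(int)],True,col,1)
    c=(.4412,-.0831); dr(circ(c,.045,.0633),(0,0,255)); dr(circ(c,.045,.0713),(0,0,255))
    m=(.441,-.083); dr(circ(m,.068,.04),(255,0,0))
    a0=-np.pi/2
    for k in range(3):
        t=np.arctan2(-.0555,-.002)+k*2*np.pi/3; dr(circ((m[0]+.056*np.cos(t),m[1]+.056*np.sin(t)),.006,.052),(0,160,0))
    cv2.imwrite(f'pics/{n}2o.png',im)
```

```text
(no output)
```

View pics/scene2o.png

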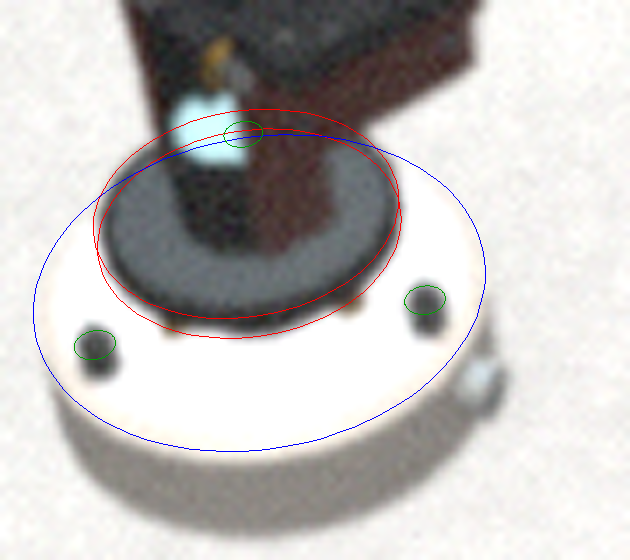

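View pics/top2o.png

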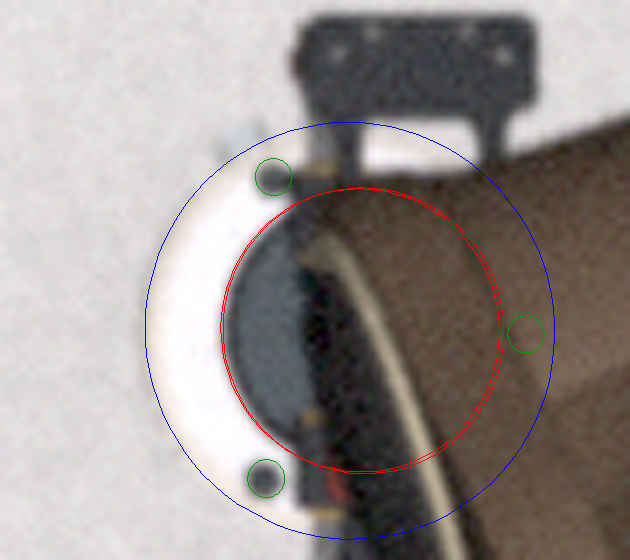

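After allowing for blur, the flange and posts fit the model within about 1–2 mm, inside the 5 mm clearance. I lower it gently under a force limit.

Run:
```python
from h import *
w0=env.state()['wrist_force']
hit=env.servo_line([.441,-.083,.079],max_speed=.02,force_limit=5)
s=env.state();print(hit,s['clock'],s['eef_pos'],s['wrist_force']-w0,s['ft_torque'])
for n in("scene",):
    a,d=env.grab_frame(n)
    x,y=(205,145)
    b=a[y:y+80,x:x+90,::-1].astype(float)*1.6
    cv2.imwrite(f'pics/{n}3c.png',cv2.resize(np.clip(b,0,255).astype('uint8'),None,fx=7,fy=7,interpolation=cv2.INTER_CUBIC))
```

```text
True 9.5917 [ 0.4409924  -0.08301717  0.08450602] [-1.14742364  0.42573808  7.48999344] [-0.08783869  0.23157676  0.03377571]
```

View pics/scene3c.png

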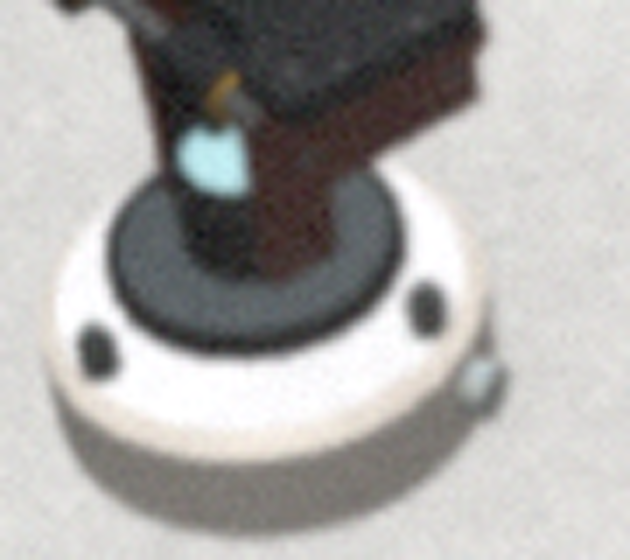

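Contact came at TCP z = 0.0845 m, where 0.085 was expected. In the picture the flange sits inside both visible posts, so it is on the rests. I release and look.

Run:
```python
from h import *
env.command_gripper(1.0)
p=env.state()['eef_pos']
env.servo_line([p[0],p[1],.17],max_speed=.1)
a=np.pi/4;o=np.pi*np.array([np.cos(a),np.sin(a),0])
env.move_pose([.40,-.38,.25],o)
env.wait(.3)
s=env.state();print(s['clock'],s['eef_pos'],s['wrist_force'],s['width'])
for n in("scene","top"):
    a,d=env.grab_frame(n); cv2.imwrite(f'pics/{n}4.png',a[:,:,::-1]); np.save(f'{n}4d.npy',d)
    x,y=(205,145) if n=='scene' else (305,238)
    b=a[y:y+80,x:x+90,::-1].astype(float)*1.6
    cv2.imwrite(f'pics/{n}4c.png',cv2.resize(np.clip(b,0,255).astype('uint8'),None,fx=7,fy=7,interpolation=cv2.INTER_CUBIC))
```

```text
12.9917 [ 0.4004944  -0.37916395  0.24998372] [ 1.26405913 -0.91024957  0.26786097] 0.9975229503294263
```

View pics/scene4c.png

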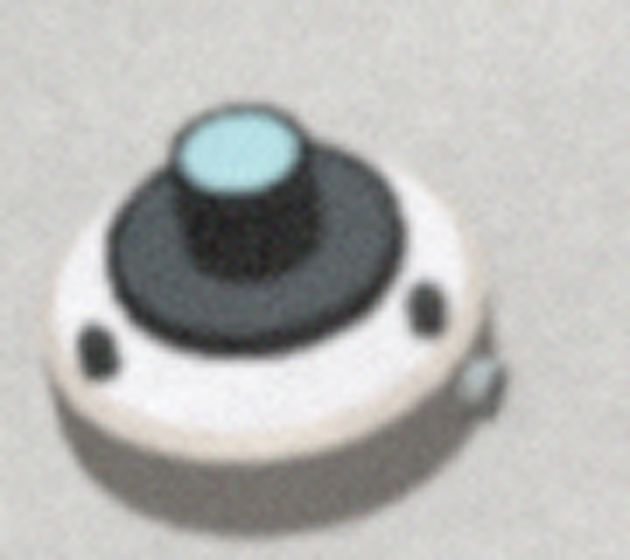

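View pics/top4c.png

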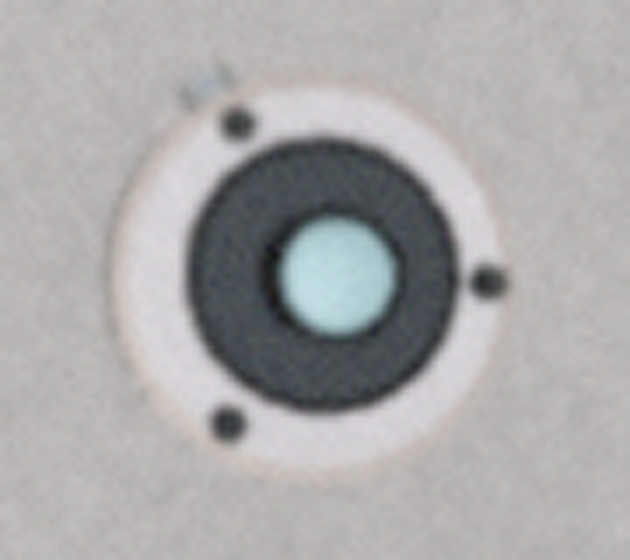

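View pics/top4.png

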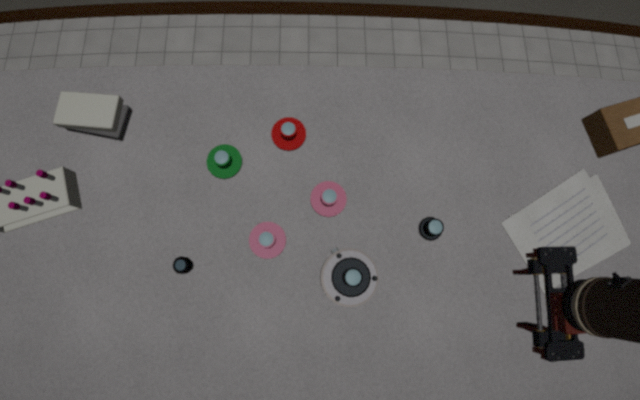

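In the top crop the flange centre is at (324,275) and the posts' mean is (318,277), so it is about 2 mm off centre, with gaps to all three posts. Next is a depth check of height and level.

Run:
```python
from h import *
d=[env.grab_frame('top')[1] for _ in range(6)]; d=np.median(d,0)
cu,cv=305+324/7-.4,238+275/7-.4
P=[];B=[]
for v in range(255,300):
  for u in range(330,375):
    r=np.hypot(u-cu,v-cv); g=np.hypot(u-(305+335/7),v-(238+275/7))
    if r<17 and g>12.5 and d[v,u]>0: P.append(at_depth('top',u,v,d[v,u]))
    if g<6: B.append(at_depth('top',u,v,d[v,u]))
P=np.array(P);print(len(P),np.median(P[:,2]))
A=np.c_[P[:,:2]-P[:,:2].mean(0),np.ones(len(P))]
k=np.abs(P[:,2]-np.median(P[:,2]))<.004
c=np.linalg.lstsq(A[k],P[k,2],rcond=None)[0];s=(P[k,2]-A[k]@c).std()
print('n',k.sum(),'tilt',c[:2],'z',c[2],'resid',s,'sig',s/np.sqrt(k.sum())/A[k][:,:2].std(0))
# bench-plane reference for tilt bias
Q=np.array([at_depth('top',u,v,d[v,u]) for u in range(200,420,4) for v in range(300,390,4)]);
Aq=np.c_[Q[:,:2]-Q[:,:2].mean(0),np.ones(len(Q))];print('bench',np.linalg.lstsq(Aq,Q[:,2],rcond=None)[0])
print('glass top',np.median(np.array(B),0))
```

```text
411 0.05998714025391472
n 411 tilt [-0.00038272  0.000168  ] z 0.059979978108547695 resid 0.0006991821764889328 sig [0.00146885 0.00151707]
bench [ 0.01268124 -0.0021987   0.00043751]
glass top [ 0.44065258 -0.08318389  0.09555091]
```

```bash
python3 -c "
from h import *
print(env.state()['clock']); env.sign_off()"
```

```text
13.3917
the job is handed in; nothing more can be done
```

The wide lens is back on the lamp house, glass up and released. I handed the job in at 13.4 s; no verdict was reported.

- **Placing:** I took the black broad-flanged lens by its barrel and lowered it between the posts until it touched down at 7.5 N. I then opened the gripper and moved the arm clear.
- **Height and level:** depth readings put the flange top at 60.0 mm, as expected when seated. The tilt measured 0.0004 ± 0.0015 rad.
- **Centring:** the flange is about 2 mm off the mount's centre, with visible gaps to all three posts.
- **Other things:** the narrow lens, the eyepiece and the coloured look-alikes stand where they were in the last top picture.

**Disagreements:**
- The two cameras placed the mount about 4 mm apart, so I aimed between them.
- A reference fit of the bare bench, done without removing outliers, gave a slope of 0.013 rad. I did not look into it.

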